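# Nip a sawn block in the bench caliper

## Task

Stand the loose aluminium block on the bench caliper's base between its open jaws, with its long side along the jaws. Then slide the moving jaw gently along the beam until the block is lightly nipped, square and flat against both jaws, so that the caliper reads its width (which is not known beforehand); do not force it, for the moving jaw must not be cocked out of square. Leave the block nipped in the caliper, and leave the other things on the bench where they are.

Things in the scene. Friction and masses are not known exactly. Their poses are not given: they have to be found in the camera images.
- block: The work: a plain rectangular aluminium block with one dark drilled hole in its top, standing upright on the bench, 50 mm along its x, 60 mm tall, and sawn to a width along its y that differs every time and is not known, anywhere from 28 to 36 mm. About 0.2 to 0.35 kg. Origin in the underside, in the middle of its 50 mm, 14 mm inside its -y face (the +y face lies 14 to 22 mm on the other side of the origin). z up.
- caliper: Bench caliper bolted down to the bench. Base plate 150 mm (its x, from -70 to +80 mm) by 310 mm (its y), 12 mm thick, its top is the rest for the work. A steel beam runs along its y at x = +55 mm, top 42 mm above the bench. Two jaws stick out from the beam towards -x, side by side. Origin at the bench under the plate, z up, the y axis is the sliding direction.
- rest (a point): Point on top of the base plate (12 mm above the bench), in the plane of the fixed jaw's inner face, 55 mm to the -x side of the beam's middle. Axes as the caliper's: from here the open gap between the jaws reaches to +y by the joint value reading. The base plate and this point are fixed to the bench.
- fixed_jaw: Fixed steel jaw at the -y end of the gap: 100 mm bar along the caliper's x (from -39 to +61 mm in the caliper's frame), 16 mm thick, from 14 to 34 mm above the bench; at the beam its root reaches 47 mm above the bench (over x = +40 to +70 mm). Its flat inner face looks to the caliper's +y. Origin on the beam's middle line in the plane of the inner face, 14 mm above the bench.
- moving_jaw: Sliding steel jaw, same bar as the fixed jaw, opposite it, inner face looking to the caliper's -y. It sits in the carriage on a slightly springy fit: it turns about the upright axis through its origin (on the beam's middle line, in its inner face, 14 mm above the bench) with about 10 N m/rad. Pressed on the work it cocks, the more so the farther from the beam the work stands. A proper nip is about 4 to 8 N on the work.
- reading (a joint): Slide of the carriage with the moving jaw: the gap between the jaws in m, 0 shut, 0.12 widest, growing towards the caliper's +y. Drags with about 2.5 N and stays where it is left.
- jaw_tilt (a joint): Angle in rad by which the moving jaw is cocked in the carriage, 0 = square, turning about the upright axis.
- tab (a point): Top centre of the thumb tab on the carriage: a dark steel upright plate 12 mm along the caliper's y, 26 mm along x, standing 36 mm above the carriage's top (which is 47 mm above the bench), so its top is 83 mm above the bench. It stands on the beam's line, 36 mm to the +y side of the moving jaw's inner face; on its +y side the carriage reaches 10 mm farther. Push or pinch it to slide the jaw.
- rod: Bystander: solid aluminium round bar standing on end, 32 mm diameter, 75 mm tall; origin at the centre of its underside.
- tube: Bystander: aluminium tube standing on end, 40 mm outside, 30 mm bore, 60 mm tall; origin at the centre of its underside.
- screwdriver: Bystander: screwdriver lying on the bench along its x.
- brush: Bystander: bench brush lying along its x.
- jar: Bystander: closed jar 60 mm diameter, 75 mm tall; origin at the centre of its underside.
Mind the look-alikes: they are no part of the job. What is shaped like the block but brown or yellow is not meant.

How it is judged:
By the outcome, as a careful person would: the job done as asked, in the order asked, and still so for the second after the job is handed in, with the robot touching nothing.
It also fails if it takes over 58 s, if anything falls off the work surface, if the arm or the gripper's body presses on something with over 40 N, if the wrist force passes 120 N, or if a joint passes its speed limit or range.

## Robot

A 7-joint arm with a two-finger parallel gripper is mounted at the origin on the work surface. World frame = base frame: x ahead of the robot, y to its left, z up, the work surface at z = 0. Lengths are in m, angles in rad, forces in N, time in s.
With the tool pointing down it reaches from about 0.425 to 1.025 m from the base axis. Payload 3.6 kg.
Tool frame: the origin (TCP) lies at the very end of the fingers, on their centre line; the grasp point (between the pads) lies 19 mm behind it; y points along the fingers, z is the direction in which the jaws open and shut, and the axes are right-handed (so a half turn about y gives the same grasp; the last joint's range is limited). The gripper opens to 85 mm and grips with 20 to 120 N. Pads are 22 mm wide; open, the fingers measure 114 mm over their backs; the gripper's body (76 mm by 85 mm) begins 54 mm behind the grasp point. The pads swing forward as they close: fully open they stand 13 mm farther back than shut.
Start: joints at [1.022, 0.591, 0.048, 1.609, -0.033, 0.943, -0.034], TCP at [0.318, -0.651, 0.231] pointing down, gripper open.
Joint ranges: [-2.69, 2.69], [-0.47, 2.24], [-1.27, 1.36], [0.19, 2.51], [-1.53, 4.68], [0.08, 2.07], [-3.09, 3.09]. Speed limits (rad/s): [2.57, 2.57, 3.14, 3.14, 3.14, 3.14, 3.14].

## Interface

Orientations are given as [roll, pitch, yaw] about the fixed x, y, z axes, in that order (R = Rz(yaw) Ry(pitch) Rx(roll)).
In Python, from rig import arm, camera, camera_params, boxes_of gives the robot as it stands.
- The arm moves only by the tool drive_tool, never from a script. Its argument "steps" is a list that holds one entry, the list of rows, each a list of 5 numbers: the opening in per cent of the stroke, from 0 (shut) to 100 (fully open), then the shift along the tool's x, y, z in m, then the turn about the tool's y in units of 6 degrees (1.0 is 6 degrees). In form: [[[fingers, tx, ty, tz, turn], ...]]. A call has 1 to 10 rows; each row shifts and turns the pose as measured when the row begins, along the tool's axes as they then stand; what a row does not reach is not made up. A row lasts 1/8 s, in which the tool goes at most 62.5 mm and 10.7 degrees, less where a joint would pass 70% of its speed; a pose out of reach is approached as far as the arm can. A call with a gripper value outside its range is refused whole. The fingers move at their own pace and stop on an object; "grip_force" is the grip in N (left out, the last holds). Time passes only in rows, so rows that do not move let the fingers close. It gives the time, the measured TCP pose, the force and the opening at its end, in the units of the state.
- arm.get_obs(): the state, without advancing time (a new reading comes with each control period).
- camera(name): name is "scene" or "top"; returns the picture (384x512x3 uint8, red, green, blue); there is no depth.
- camera_params(name): a dict with "camera_matrix" (3x3 intrinsics, pixels), "extrinsics" (4x4, takes a point from world to camera coordinates). Camera axes: x right, y down, z forward; pixel columns grow to the right and rows downward; lengths in m; the calibration is good to about 2 mm. A picture is of the moment at which its call begins. camera_params takes no time and is no camera call.
- arm.close_job(): hands the job in, once; it reports no verdict.
Trained networks look in the newest picture that a camera, given by its name, has taken for a name from the list of things; names that differ only in an ending like _2 or _b are one class to them, and where a whole thing is asked for, a point or a joint stands for the part that bears it (a point fixed in the world has none). Each returns a list of dicts, best first, with "score" (0 to 1); they miss things now and then, are a little off and sometimes report something else, mostly with a low value. They report only what shows in the picture. A call takes as long as a camera call. They do not tell look-alikes from the thing itself.
- boxes_of(camera, label): "position" ([x, y, z] in m, in world coordinates, good to about 4 mm: the middle of the surface that is visible of it).
The state is a dict: "time": time; "qpos": joint angles; "qd": joint speeds; "effort": joint torques, N m; "tcp_pos": TCP position; "ee_rot": TCP orientation; "force": force on the tool from outside, world axes, zero at the start; "torque": the same for the moment, N m; "gripper_width": opening from 0.0 (shut) to 1.0 (fully open).
Only numpy, scipy, OpenCV 4.12 (cv2) and the standard library are available. Lean on these libraries where they do the work, as an engineer would, in place of code of your own. Each camera call takes 0.05 s, during which the arm holds its last target.

## Working session

There is one attempt and no reset: what is moved stays moved. The work goes in short steps, Python scripts to look and compute and a tool call to move; the robot and the scene stay as the last step left them, time stands still between calls to the robot, and variables do not carry over. Pictures are saved under pics/ and viewed, and the job is handed in when it is done.

Besides the shell and the picture viewer there is one more tool, called after "Call:" by a JSON object that holds its "fn" and its "kwargs". drive_tool: Moves the arm, as the interface text tells. Its arguments: {"type":"object","properties":{"steps":{"type":"array","items":{"type":"array","items":{"type":"array","items":{"type":"number"}}}},"grip_force":{"type":"number"}},"required":["steps"]}

```bash
mkdir -p pics; ls; python3 - <<'E'
from rig import arm,camera,camera_params,boxes_of
import cv2,numpy as np
for n in ("scene","top"):
    im=camera(n); cv2.imwrite(f"pics/{n}0.png",cv2.resize(im[:,:,::-1],(800,600),interpolation=cv2.INTER_CUBIC)); np.save(f"pics/{n}0.npy",im)
    p=camera_params(n); print(n,np.round(p["camera_matrix"],1).tolist(),np.round(p["extrinsics"],4).tolist())
for n in ("scene","top"):
  for l in ("block","caliper","fixed_jaw","moving_jaw","tab"):
    print(n,l,[(np.round(d["position"],3).tolist(),round(d["score"],2)) for d in boxes_of(n,l)][:4])
o=arm.get_obs(); print({k:np.round(v,3).tolist() for k,v in o.items()})
E
```

```text
pics
scene [[490.6, 0.0, 256.2], [0.0, 490.6, 188.4], [0.0, 0.0, 1.0]] [[-0.835, 0.5502, -0.0046, 0.4195], [0.2974, 0.4443, -0.8451, -0.0905], [-0.4629, -0.7071, -0.5346, 1.6326], [0.0, 0.0, 0.0, 1.0]]
top [[498.2, 0.0, 250.4], [0.0, 498.2, 191.6], [0.0, 0.0, 1.0]] [[0.0046, -1.0, 0.0055, 0.0105], [-0.9889, -0.0054, -0.1485, 0.5064], [0.1486, -0.0048, -0.9889, 1.4813], [0.0, 0.0, 0.0, 1.0]]
scene block [([0.463, 0.208, 0.044], 0.89), ([0.534, 0.137, 0.039], 0.83), ([0.407, 0.119, 0.046], 0.67), ([0.314, -0.399, 0.016], 0.66)]
scene caliper [([0.584, -0.074, 0.011], 0.74)]
scene fixed_jaw [([0.558, -0.201, 0.033], 0.5)]
scene moving_jaw [([0.562, -0.093, 0.03], 0.69)]
scene tab [([0.615, -0.083, 0.034], 0.59)]
top block [([0.451, 0.195, 0.064], 0.67), ([0.521, 0.124, 0.062], 0.49), ([0.392, 0.103, 0.061], 0.47)]
top caliper [([0.567, -0.107, 0.013], 0.9)]
top fixed_jaw [([0.565, -0.208, 0.039], 0.64)]
top moving_jaw [([0.571, -0.1, 0.035], 0.6)]
top tab [([0.611, -0.096, 0.045], 0.66)]
{'time': 0.6, 'qpos': [1.023, 0.591, 0.048, 1.609, -0.033, 0.943, -0.034], 'qd': [-0.0, -0.001, -0.002, 0.001, 0.002, -0.0, -0.001], 'effort': [-0.001, -54.83, 1.545, -19.842, 0.009, 0.002, -0.0], 'tcp_pos': [0.318, -0.651, 0.231], 'ee_rot': [-1.571, -0.0, -2.687], 'force': [0.785, 0.048, -0.038], 'torque': [-0.005, 0.004, 0.052], 'gripper_width': 1.002}
```

View pics/scene0.png

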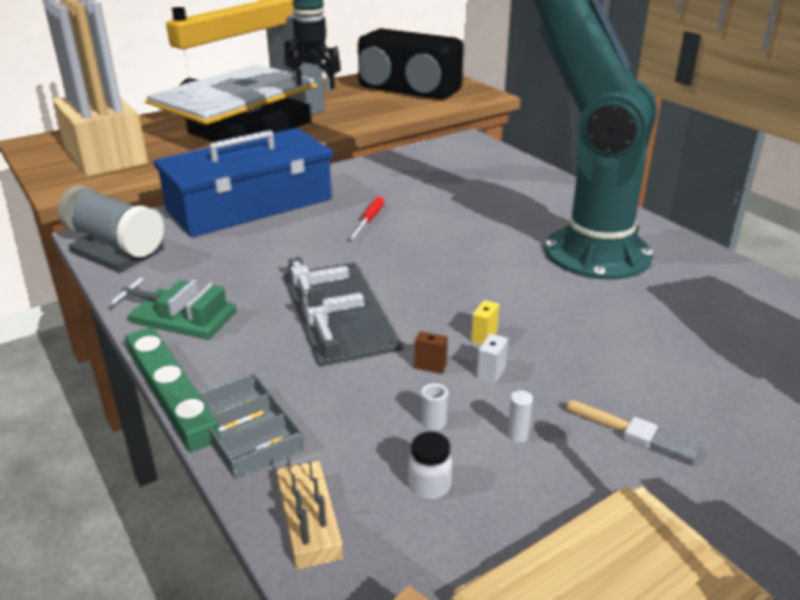

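View pics/top0.png

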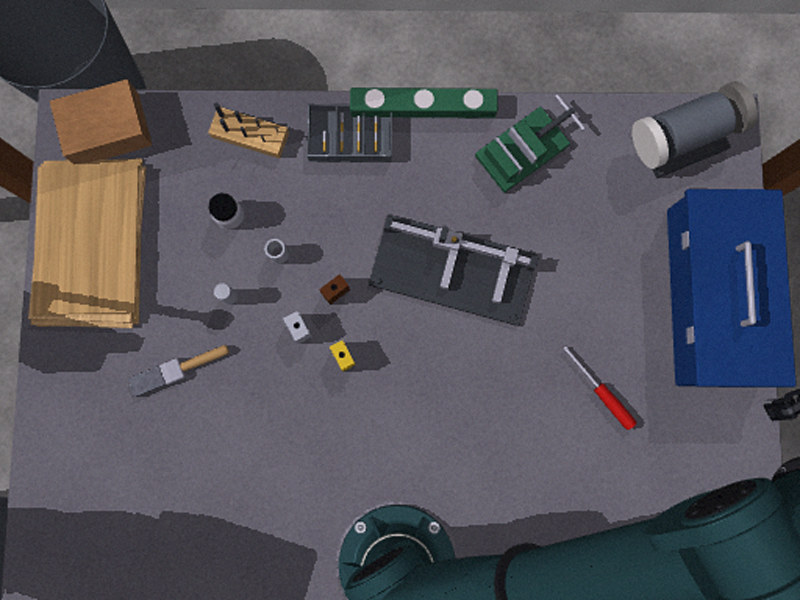

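The scene shows three block-shaped things: silver at scene px (492,357) / top (296,326), yellow at (486,322) / (343,355), brown at (431,352) / (334,289). The round look-alikes are the rod at top (222,292) and the tube at (275,249). By the description the silver one is the aluminium block. I'll check that in a close crop.

```bash
python3 - <<'E'
import cv2,numpy as np
t=np.load("pics/top0.npy")[:,:,::-1]; s=np.load("pics/scene0.npy")[:,:,::-1]
a=cv2.resize(t[190:250,170:250],(800,600),interpolation=cv2.INTER_NEAREST)
b=cv2.resize(t[125:215,230:350],(800,600),interpolation=cv2.INTER_NEAREST)
c=cv2.resize(s[190:250,260:340],(800,600),interpolation=cv2.INTER_NEAREST)
d=cv2.resize(s[155:245,160:280],(800,600),interpolation=cv2.INTER_NEAREST)
cv2.imwrite("pics/cA.png",np.hstack([cv2.resize(a,(400,300)),cv2.resize(c,(400,300))])); cv2.imwrite("pics/cB.png",b); cv2.imwrite("pics/cD.png",d)
E
```

```text
(no output)
```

View pics/cA.png

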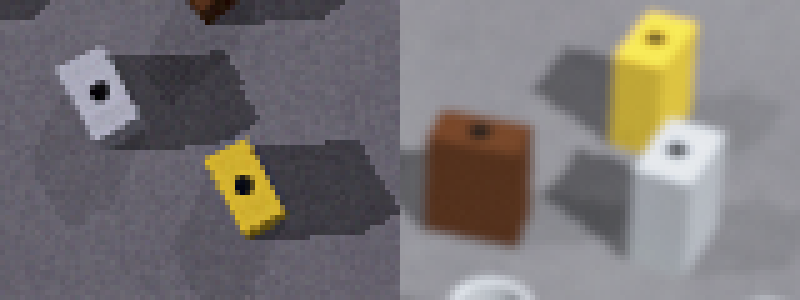

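View pics/cB.png

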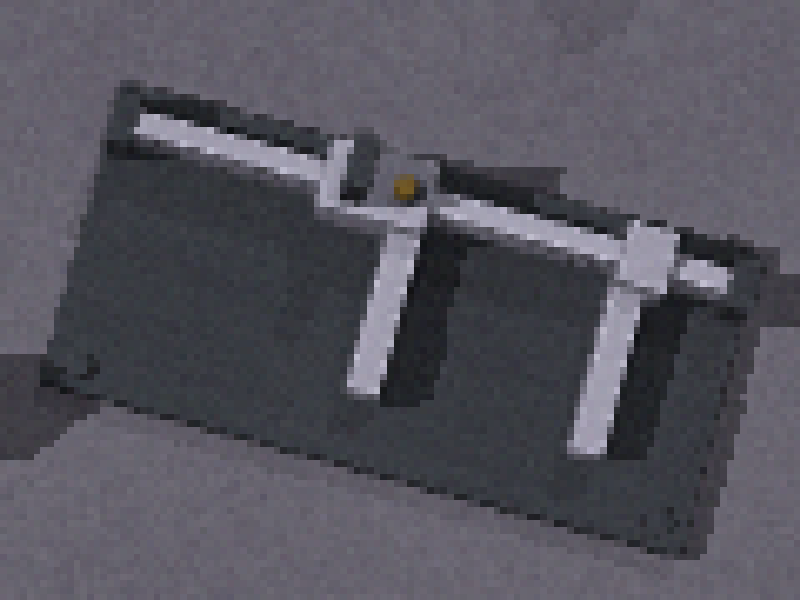

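View pics/cD.png

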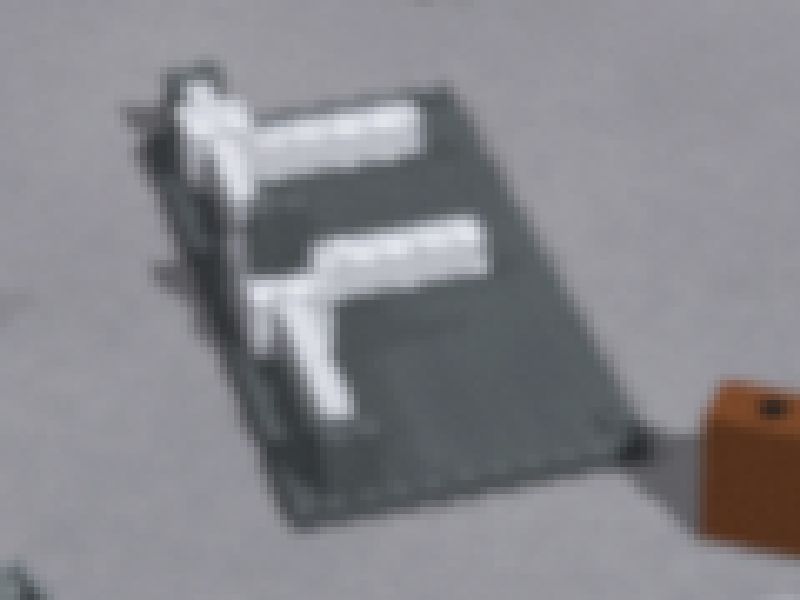

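```bash
cat > h.py <<'E'
import numpy as np,cv2
from rig import arm,camera,camera_params,boxes_of
P={n:camera_params(n) for n in("scene","top")}
def proj(n,X):
    X=np.atleast_2d(X);E=P[n]["extrinsics"];c=X@E[:3,:3].T+E[:3,3];u=c@np.array(P[n]["camera_matrix"]).T
    return u[:,:2]/u[:,2:]
def cal2w(p,X):
    X=np.atleast_2d(np.array(X,float));c,s=np.cos(p[2]),np.sin(p[2])
    return np.c_[p[0]+c*X[:,0]-s*X[:,1],p[1]+s*X[:,0]+c*X[:,1],X[:,2]]
E
python3 - <<'E'
from h import *
from scipy.optimize import least_squares,minimize
B=lambda u,v:(230+u/6.6667-.5,125+v/6.6667-.5)
D=lambda u,v:(160+u/6.6667-.5,155+v/6.6667-.5)
# model: frame origin = rest xy ; q=[x,y,yaw,b,reading]
def pts(q):
    b,r=q[3],q[4];t=.012
    return [("top",(.080,b,t),B(118,85)),("top",(.080,b-.31,t),B(778,252)),("top",(-.07,b-.31,t),B(705,555)),("top",(-.07,b,t),B(42,368)),
     ("top",(-.039,0,.034),B(567,453)),("top",(-.039,-.016,.034),B(607,455)),("top",(.07,0,.047),B(633,221)),("top",(.07,-.016,.047),B(680,230)),("top",(.04,0,.047),B(618,287)),("top",(.04,-.016,.047),B(667,295)),
     ("top",(-.039,r,.034),B(380,398)),("top",(-.039,r+.016,.034),B(346,393)),("top",(.035,r,.034),B(420,235)),
     ("scene",(-.07,b,t),D(645,440)),("scene",(-.07,b-.31,t),D(452,85)),("scene",(.08,b,0),D(298,530))]
w={"top":1,"scene":.7}
def f(q):
    return np.concatenate([w[n]*(proj(n,cal2w(q,X))[0]-uv) for n,X,uv in pts(q)])
s=least_squares(f,[.57,-.19,-.24,.2,.09],loss="soft_l1")
print(np.round(s.x,4),np.degrees(s.x[2]));print(np.round(f(s.x).reshape(-1,2),1).tolist())
np.save("cal.npy",s.x)
# block
T=np.load("pics/top0.npy").astype(int);S=np.load("pics/scene0.npy").astype(int)
def comp(im,thr,roi):
    m=((im.min(2)>thr)).astype(np.uint8);z=np.zeros_like(m);a,b_,c,d=roi;z[c:d,a:b_]=m[c:d,a:b_]
    k,l,st,ce=cv2.connectedComponentsWithStats(z);i=1+np.argmax(st[1:,4]);mm=(l==i).astype(np.uint8)
    cn,_=cv2.findContours(mm,cv2.RETR_EXTERNAL,cv2.CHAIN_APPROX_NONE);o=np.zeros_like(mm);cv2.drawContours(o,cn,-1,1,-1);print(st[i],ce[i]);return o
mt=comp(T,150,(178,205,195,222))
print("bg scene",S[240:245,260:264].mean(),S[225,318],S[225,308])
ms=comp(S,165,(303,329,210,247))
def area(poly,shape):
    K=8;o=np.zeros((shape[0],shape[1]),np.uint8)
    return poly
def render(hull,x0,y0,w_,h_,K=8):
    o=np.zeros((h_*K,w_*K),np.uint8);pp=((hull-[x0,y0]+.5)*K-.5)
    cv2.fillConvexPoly(o,np.round(pp*16).astype(np.int32),1,shift=4);return o.reshape(h_,K,w_,K).mean((1,3))
def cost(q,ret=False,use=("top","scene")):
    x,y,a,W=q;c,s_=np.cos(a),np.sin(a);L=.025;H=W/2
    loc=np.array([(L,H),(-L,H),(-L,-H),(L,-H)]);xy=loc@np.array([[c,s_],[-s_,c]])+[x,y]
    top=np.c_[xy,np.full(4,.06)];bot=np.c_[xy,np.zeros(4)];e=0
    if "top" in use:
        h=proj("top",top);r=render(h,170,185,45,45);e+=np.abs(r-mt[185:230,170:215]).sum()
    if "scene" in use:
        h=cv2.convexHull(proj("scene",np.r_[top,bot]).astype(np.float32))[:,0];r=render(h,295,200,45,55);e+=.7*np.abs(r-ms[200:255,295:340]).sum()
    return e
for use in (("top","scene"),("top",),("scene",)):
  best=None
  for a0 in np.radians([10,25,40,-65]):
    for W0 in(.029,.032,.035):
      r=minimize(cost,[.457,.198,a0,W0],args=(False,use),method="Nelder-Mead",options=dict(initial_simplex=np.array([.457,.198,a0,W0])+np.vstack([np.zeros(4),np.diag([.006,.006,.15,.003])]),xatol=1e-4,fatol=.02))
      if best is None or r.fun<best.fun:best=r
  print(use,np.round(best.x,4),np.degrees(best.x[2]),best.fun)
E
```

```text
[ 0.5438 -0.197  -0.2631  0.2451  0.0927] -15.075106278310567
[[1.5, -0.4], [-2.0, 0.1], [-2.6, 0.5], [0.2, 2.3], [1.2, -0.3], [0.2, 0.8], [0.6, -0.0], [-1.4, -0.0], [0.4, -0.7], [-1.8, -0.5], [-0.1, 0.0], [-0.0, -0.6], [0.0, 1.7], [0.1, -0.4], [-0.8, -0.7], [-1.0, 0.1]]
[182 200  15  18 139] [189.02877698 208.07194245]
bg scene 153.38333333333333 [219 224 229] [167 171 179]
[307 214  18  29 269] [317.32713755 224.51301115]
('top', 'scene') [0.4497 0.1956 0.505  0.0285] 28.93283835362979 174.834375
('top',) [ 0.4524  0.1959 -2.6301  0.0285] -150.69587762489513 15.546875
('scene',) [ 4.2640e-01  1.7640e-01  1.6424e+00 -1.0000e-04] 94.10236524541327 78.0390625
```

```bash
python3 - <<'E'
from h import *
from scipy.ndimage import map_coordinates,gaussian_filter1d
from scipy.optimize import least_squares
T=np.load("pics/top0.npy").astype(float).mean(2)
q0=np.load("cal.npy");b=q0[3];r0=q0[4]
# line: (axis-line endpoints fn, name)
lines={"fix_in":((-.034,0,.034),(.036,0,.034)),"mov_in":((-.034,r0,.034),(.033,r0,.034)),"mov_out":((-.034,r0+.016,.034),(.030,r0+.016,.034)),"plate_-x":((-.07,b-.02,.0),(-.07,b-.29,.0)),
"beam_lo":((.047,r0+.07,.042),(.047,r0+.14,.042)),"beam_lo2":((.047,.012,.042),(.047,r0-.02,.042)),"beam_hi":((.063,r0+.07,.042),(.063,r0+.14,.042)),"beam_hi2":((.063,.012,.042),(.063,r0-.02,.042)),"fix_tip":((-.039,-.002,.034),(-.039,-.014,.034)),"mov_tip":((-.039,r0+.002,.034),(-.039,r0+.014,.034))}
obs={}
for k,(A,B) in lines.items():
    X=np.linspace(A,B,25);uv=proj("top",cal2w(q0,X));d=uv[-1]-uv[0];d/=np.hypot(*d);n=np.array([-d[1],d[0]])
    t=np.arange(-4,4.01,.1);o=[]
    for p in uv:
        pr=map_coordinates(T,[p[1]+t*n[1],p[0]+t*n[0]],order=1);g=gaussian_filter1d(np.abs(np.gradient(pr)),4);o.append(t[np.argmax(g*np.exp(-(t/3)**2))])
    o=np.array(o);m=np.median(o);ok=abs(o-m)<1
    pts=(uv+o[:,None]*n)[ok]
    c=np.polyfit(np.arange(25)[ok],o[ok],1)
    # back-project to plane z, caliper frame
    z=A[2]
    def inv(p):
        return least_squares(lambda xy:proj("top",[xy[0],xy[1],z])[0]-p,[.55,-.1]).x
    W=np.array([inv(p) for p in pts]);C,S=np.cos(q0[2]),np.sin(q0[2]);L=(W-q0[:2])@np.array([[C,-S],[S,C]])
    ax=0 if abs(A[0]-B[0])<1e-9 else 1
    f=np.polyfit(L[:,1-ax],L[:,ax],1)
    print(k,"median off px",round(m,2),"const coord mm",round(1e3*np.median(L[:,ax]),1),"nominal",round(1e3*A[ax],1),"slope deg",round(np.degrees(np.arctan(f[0])),2)*(1 if ax else -1))
E
```

```text
fix_in median off px -1.0 const coord mm 3.1 nominal 0.0 slope deg -0.05
mov_in median off px -0.2 const coord mm 93.3 nominal 92.7 slope deg -0.11
mov_out median off px -0.2 const coord mm 109.3 nominal 108.7 slope deg -0.04
plate_-x median off px 0.0 const coord mm -70.0 nominal -70.0 slope deg -0.29
beam_lo median off px 0.8 const coord mm 49.5 nominal 47.0 slope deg 0.31
beam_lo2 median off px 0.8 const coord mm 49.5 nominal 47.0 slope deg -0.16
beam_hi median off px -0.5 const coord mm 61.4 nominal 63.0 slope deg 0.15
beam_hi2 median off px -0.5 const coord mm 61.4 nominal 63.0 slope deg -0.16
fix_tip median off px -0.3 const coord mm -38.1 nominal -39.0 slope deg 13.04
mov_tip median off px 0.1 const coord mm -38.7 nominal -39.0 slope deg 5.04
```

```bash
cat >> h.py <<'E'
q=np.load("cal.npy"); q[2]=np.radians(-15.1)
def cw(x,y): return cal2w(q,[[x,y,0]])[0,:2]
def todo(x,y,z,yawdeg):
    o=arm.get_obs();p=np.array(o["tcp_pos"]);e=o["ee_rot"];ya=e[2]
    d=np.array([x,y,z])-p;c,s=np.cos(ya),np.sin(ya)
    t=(-(yawdeg-np.degrees(ya))+180)%360-180
    print("t",o["time"],"tcp",np.round(p,4),"rpy",np.round(np.degrees(e),1),"F",np.round(o["force"],1),"g",round(float(o["gripper_width"]),3))
    print("tool d mm: tx",round(1e3*(c*d[0]+s*d[1]),1),"ty",round(-1e3*d[2],1),"tz",round(1e3*(-s*d[0]+c*d[1]),1),"turn u",round(t/6,2),"|d|",round(1e3*np.linalg.norm(d)))
E
python3 -c "
from h import *
todo(.55,-.15,.2,-150.7);todo(.4524,.1959,.16,-150.7)"
```

```text
t 0.6 tcp [ 0.3185 -0.6513  0.2313] rpy [ -90.    -0.  -153.9] F [ 0.8  0.  -0. ] g 1.002
tool d mm: tx -428.2 ty 31.3 tz -348.6 turn u -0.54 |d| 553
t 0.6 tcp [ 0.3185 -0.6513  0.2313] rpy [ -90.    -0.  -153.9] F [ 0.8  0.  -0. ] g 1.002
tool d mm: tx -492.5 ty 71.3 tz -702.2 turn u -0.54 |d| 861
```

Call:
{"fn": "drive_tool", "kwargs": {"steps": [[[100,-0.047,0.003,-0.037,-0.5],[100,-0.047,0.003,-0.037,0],[100,-0.047,0.003,-0.037,0],[100,-0.047,0.003,-0.037,0],[100,-0.047,0.003,-0.037,0],[100,-0.047,0.003,-0.037,0],[100,-0.047,0.003,-0.037,0],[100,-0.047,0.003,-0.037,0],[100,-0.047,0.003,-0.037,0]]]}}

```text
time: 1.72
tcp_pos: [0.5364, -0.1514, 0.2037]
ee_rot: [-1.559, 0.001, -2.646]
force: [1.1, 0.5, -0.1]
gripper_width: 0.998
```

```bash
python3 -c "
from h import *
todo(.4524,.1959,.16,-150.7)"
```

```text
t 1.725 tcp [ 0.5364 -0.1514  0.2037] rpy [-8.930e+01  1.000e-01 -1.516e+02] F [ 1.1  0.5 -0.1] g 0.998
tool d mm: tx -91.3 ty 43.7 tz -345.5 turn u -0.15 |d| 360
```

Call:
{"fn": "drive_tool", "kwargs": {"steps": [[[100,-0.014,0.005,-0.055,-0.15],[100,-0.014,0.005,-0.055,0],[100,-0.014,0.005,-0.055,0],[100,-0.014,0.005,-0.055,0],[100,-0.014,0.005,-0.055,0],[100,-0.014,0.005,-0.055,0],[100,0,0,0,0]]]}}

```text
time: 2.6
tcp_pos: [0.4519, 0.1956, 0.1715]
ee_rot: [-1.557, 0.016, -2.618]
force: [0.3, -0.6, 0.0]
gripper_width: 1.001
```

```bash
python3 -c "
from h import *
todo(.4524,.1959,.13,-150.7)"
```

```text
t 2.6 tcp [0.4519 0.1956 0.1715] rpy [ -89.2    0.9 -150. ] F [ 0.3 -0.6  0. ] g 1.001
tool d mm: tx -0.6 ty 41.5 tz 0.0 turn u 0.12 |d| 42
```

```bash
cat >> h.py <<'E'
from scipy.spatial.transform import Rotation as Ro
def todo(x,y,z,yawdeg):
    o=arm.get_obs();p=np.array(o["tcp_pos"]);e=np.array(o["ee_rot"]);R=Ro.from_euler("xyz",e).as_matrix()
    d=R.T@(np.array([x,y,z])-p)
    t=(-(yawdeg-np.degrees(np.arctan2(R[1,0],R[0,0])))+180)%360-180
    print("t",round(o["time"],2),"tcp",np.round(p,4),"rpy",np.round(np.degrees(e),1),"F",np.round(o["force"],1),"g",round(float(o["gripper_width"]),3))
    print("tool d mm",np.round(1e3*d,1),"turn u",round(t/6,2))
E
python3 -c "
from h import *
todo(.4524,.1959,.08,-150.7);todo(.4524,.1959,.03,-150.7)"
```

```text
t 2.6 tcp [0.4519 0.1956 0.1715] rpy [ -89.2    0.9 -150. ] F [ 0.3 -0.6  0. ] g 1.001
tool d mm [ 0.9 91.5 -1.3] turn u 0.12
t 2.6 tcp [0.4519 0.1956 0.1715] rpy [ -89.2    0.9 -150. ] F [ 0.3 -0.6  0. ] g 1.001
tool d mm [  1.7 141.5  -2. ] turn u 0.12
```

Call:
{"fn": "drive_tool", "kwargs": {"steps": [[[60,0,0.022,0,0.12],[60,0,0.022,0,0],[60,0,0.022,0,0],[60,0,0,0,0],[60,0,0,0,0]]]}}

```text
time: 3.22
tcp_pos: [0.4569, 0.194, 0.1062]
ee_rot: [-1.555, 0.021, -2.633]
force: [-0.3, -0.7, -0.7]
gripper_width: 0.6
```

```bash
python3 - <<'E'
from h import *
todo(.4524,.1959,.03,-150.7)
out=[]
for n,(a,b,c,d) in (("scene",(270,350,160,250)),("top",(150,260,170,260))):
    im=camera(n)[:,:,::-1]; out.append(cv2.resize(im[c:d,a:b],(400,400),interpolation=cv2.INTER_CUBIC))
cv2.imwrite("pics/g1.png",np.hstack(out))
E
```

```text
t 3.23 tcp [0.4569 0.194  0.1062] rpy [ -89.1    1.2 -150.8] F [-0.3 -0.7 -0.7] g 0.6
tool d mm [ 4.6 76.  -5.1] turn u -0.02
```

View pics/g1.png

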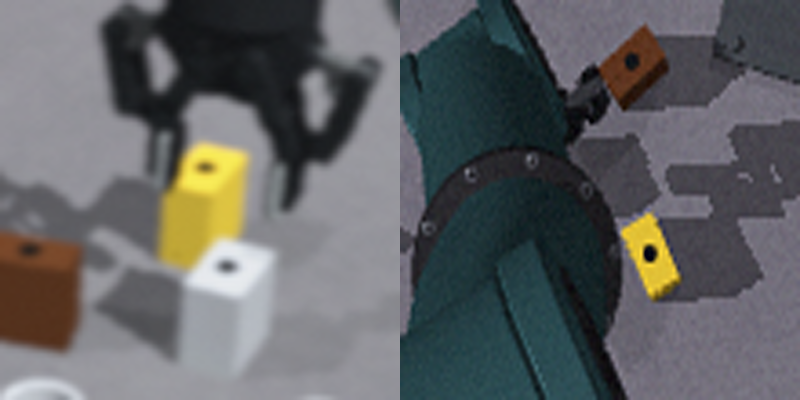

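The gripper hangs over the silver block at (228,300) in the left crop. The fingers straddle its line, with the yellow block behind. I'll descend with the drift corrected.

Call:
{"fn": "drive_tool", "kwargs": {"steps": [[[60,0.0025,0.012,-0.003,0],[60,0.0025,0.012,-0.003,0],[60,0,0.0,0,0]]]}}

```text
time: 3.7
tcp_pos: [0.4502, 0.1974, 0.0817]
ee_rot: [-1.555, 0.024, -2.632]
force: [0.4, 0.9, -0.2]
gripper_width: 0.601
```

```bash
python3 -c "
from h import *
todo(.4524,.1959,.03,-150.7)"
```

```text
t 3.7 tcp [0.4502 0.1974 0.0817] rpy [ -89.1    1.4 -150.8] F [ 0.4  0.9 -0.2] g 0.601
tool d mm [ 0.1 51.7  1.6] turn u -0.02
```

Call:
{"fn": "drive_tool", "kwargs": {"steps": [[[60,0,0.017,0.001,0],[60,0,0.017,0.001,0],[60,0,0.016,0,0],[60,0,0.0,0,0]]]}}

```text
time: 4.2
tcp_pos: [0.453, 0.1963, 0.0299]
ee_rot: [-1.555, 0.025, -2.631]
force: [-0.4, -0.6, 0.1]
gripper_width: 0.601
```

```bash
python3 -c "
from h import *
todo(.4524,.1959,.03,-150.7)"
```

```text
t 4.2 tcp [0.453  0.1963 0.0299] rpy [ -89.1    1.4 -150.8] F [-0.4 -0.6  0.1] g 0.601
tool d mm [ 0.7 -0.1  0. ] turn u -0.01
```

Call:
{"fn": "drive_tool", "kwargs": {"steps": [[[10,0,0,0,0],[10,0,0,0,0],[10,0,0,0,0],[10,0,0,0,0],[10,0,0,0,0]]], "grip_force": 40}}

```text
time: 4.82
tcp_pos: [0.4531, 0.1965, 0.031]
ee_rot: [-1.555, 0.026, -2.631]
force: [-0.1, 0.1, -2.2]
gripper_width: 0.35
```

Call:
{"fn": "drive_tool", "kwargs": {"steps": [[[10,0,-0.02,0,0],[10,0,-0.03,0,0],[10,0,-0.03,0,0],[10,0,0,0,0]]]}}

```text
time: 5.32
tcp_pos: [0.45, 0.196, 0.1122]
ee_rot: [-1.555, 0.024, -2.631]
force: [0.5, -0.0, -2.1]
gripper_width: 0.349
```

```bash
python3 - <<'E'
from h import *
im=camera("scene")[:,:,::-1];cv2.imwrite("pics/g2.png",cv2.resize(im[130:260,220:350],(600,600),interpolation=cv2.INTER_CUBIC))
x,y=cw(.008,.022);print(x,y);todo(x,y,.13,164.9)
E
```

```text
0.5572981147923279 -0.1778110512043326
t 5.38 tcp [0.4491 0.1956 0.1112] rpy [ -89.1    1.2 -150.8] F [ 0.2 -0.6 -3.1] g 0.351
tool d mm [ 87.6 -14.7 378.9] turn u 7.39
```

View pics/g2.png

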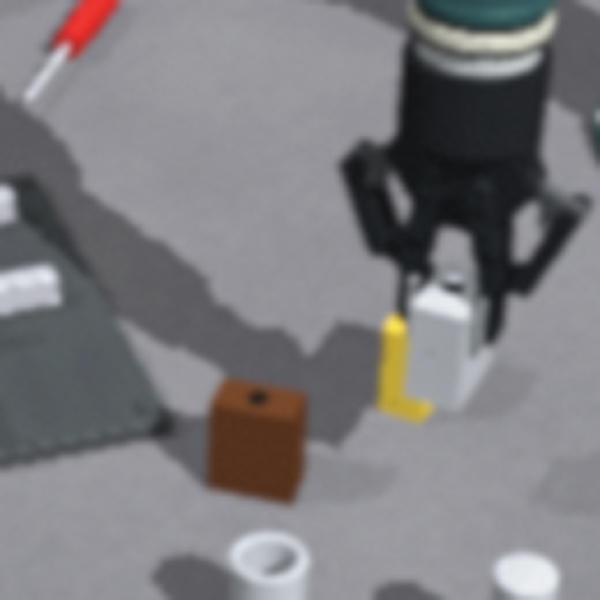

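Held: the block (438,345) hangs between the fingers, clear of the bench. The opening reads 0.35, so the width is about 30 mm. I'll lift and turn first.

Call:
{"fn": "drive_tool", "kwargs": {"steps": [[[10,0,-0.01,0,1.25],[10,0,-0.01,0,1.25],[10,0,-0.01,0,1.25],[10,0,-0.01,0,1.25],[10,0,-0.01,0,1.25],[10,0,0,0,1.2],[10,0,0,0,0]]]}}

```text
time: 6.25
tcp_pos: [0.4416, 0.192, 0.153]
ee_rot: [-1.56, 0.014, 2.847]
force: [-0.3, 0.7, -2.7]
gripper_width: 0.35
```

```bash
python3 - <<'E'
from h import *
x,y=cw(.008,.022);todo(x,y,.15,164.9)
E
```

```text
t 6.25 tcp [0.4416 0.192  0.153 ] rpy [-89.4   0.8 163.1] F [-0.3  0.7 -2.7] g 0.35
tool d mm [-217.9    9.6  320.3] turn u -0.29
```

Call:
{"fn": "drive_tool", "kwargs": {"steps": [[[10,-0.022,0,0.032,-0.2],[10,-0.022,0,0.032,0],[10,-0.022,0,0.032,0],[10,-0.022,0,0.032,0],[10,-0.022,0,0.032,0],[10,-0.022,0,0.032,0],[10,-0.022,0,0.032,0],[10,-0.022,0,0.032,0],[10,-0.022,0,0.032,0],[10,0,0,0,0]]]}}

```text
time: 7.5
tcp_pos: [0.5568, -0.1476, 0.1478]
ee_rot: [-1.551, -0.001, 2.898]
force: [-0.8, 0.3, -2.2]
gripper_width: 0.347
```

```bash
python3 - <<'E'
from h import *
x,y=cw(.008,.022);todo(x,y,.11,164.9)
E
```

```text
t 7.5 tcp [ 0.5568 -0.1476  0.1478] rpy [-8.89e+01 -1.00e-01  1.66e+02] F [-0.8  0.3 -2.2] g 0.347
tool d mm [-7.8 38.3 28.5] turn u 0.19
```

Call:
{"fn": "drive_tool", "kwargs": {"steps": [[[10,-0.004,0.012,0.014,0.19],[10,-0.004,0.012,0.014,0],[10,0,0.014,0,0],[10,0,0,0,0],[10,0,0,0,0]]]}}

```text
time: 8.12
tcp_pos: [0.5544, -0.1759, 0.1043]
ee_rot: [-1.552, -0.009, 2.882]
force: [0.8, -0.5, -3.0]
gripper_width: 0.349
```

```bash
python3 - <<'E'
from h import *
x,y=cw(.008,.022);todo(x,y,.06,164.9)
im=camera("scene")[:,:,::-1];cv2.imwrite("pics/p1.png",cv2.resize(im[130:250,160:290],(650,600),interpolation=cv2.INTER_CUBIC))
E
```

```text
t 8.12 tcp [ 0.5544 -0.1759  0.1043] rpy [-88.9  -0.5 165.1] F [ 0.8 -0.5 -3. ] g 0.349
tool d mm [-3.7 44.3  0.3] turn u 0.04
```

View pics/p1.png

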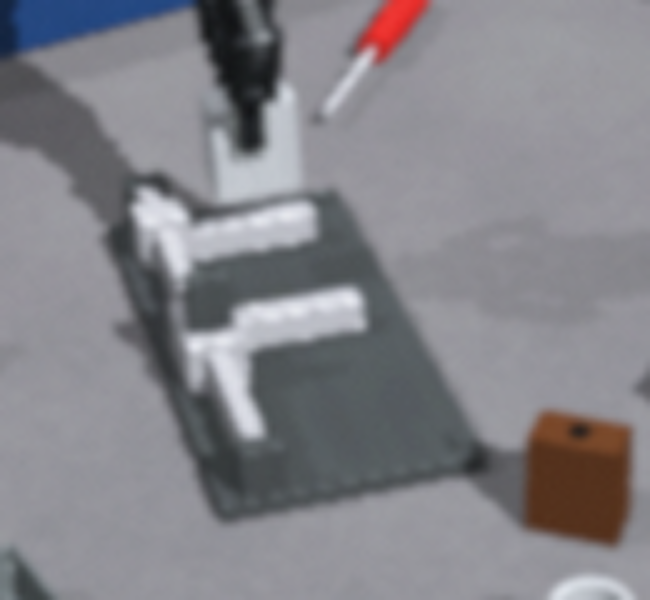

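```bash
python3 - <<'E'
from h import *
c,s=np.cos(q[2]),np.sin(q[2]);d=np.array([.5544,-.1759])-q[:2];L=np.array([c*d[0]+s*d[1],-s*d[0]+c*d[1]]);print("tcp cal",L)
for X in [(L[0]+.025,L[1]+.015,.0735),(L[0]-.025,L[1]+.015,.0735),(-.039,0,.034),(-.039,-.016,.034),(-.039,q[4],.034),(-.039,q[4]+.016,.034),(-.039,q[4]+.016,.014),(-.039,0,.014)]:
    p=proj("scene",cal2w(q,[X]))[0];print(np.round(X,3),np.round((p-[160,130]+.5)*5))
E
```

```text
tcp cal [0.00470411 0.0230901 ]
[0.03  0.038 0.074] [212. 203.]
[-0.02   0.038  0.074] [295. 189.]
[-0.039  0.     0.034] [311. 211.]
[-0.039 -0.016  0.034] [305. 198.]
[-0.039  0.093  0.034] [352. 286.]
[-0.039  0.109  0.034] [359. 300.]
[-0.039  0.109  0.014] [361. 329.]
[-0.039  0.     0.014] [313. 238.]
```

Predicted and seen block and jaw corners share the same ~1 px offset, so the relative placing is good. I'll descend.

Call:
{"fn": "drive_tool", "kwargs": {"steps": [[[10,-0.001,0.015,0,0],[10,-0.001,0.015,0,0],[10,-0.001,0.014,0,0],[10,0,0.008,0,0],[10,0,0,0,0],[10,0,0,0,0]]]}}

```text
time: 8.93
tcp_pos: [0.5574, -0.1763, 0.0487]
ee_rot: [-1.553, -0.008, 2.884]
force: [-0.3, 0.5, -2.5]
gripper_width: 0.349
```

```bash
python3 - <<'E'
from h import *
x,y=cw(.008,.022);todo(x,y,.0435,164.9)
E
```

```text
t 8.93 tcp [ 0.5574 -0.1763  0.0487] rpy [-89.   -0.5 165.3] F [-0.3  0.5 -2.5] g 0.349
tool d mm [-0.3  5.3  1.4] turn u 0.06
```

Call:
{"fn": "drive_tool", "kwargs": {"steps": [[[10,0,0.003,0.001,0.06],[10,0,0.001,0,0],[10,0,0.0008,0,0],[10,0,0,0,0]]]}}

```text
time: 9.43
tcp_pos: [0.5579, -0.1778, 0.0448]
ee_rot: [-1.553, -0.006, 2.877]
force: [0.1, -0.8, -2.6]
gripper_width: 0.352
```

```bash
python3 - <<'E'
from h import *
x,y=cw(.008,.022);todo(x,y,.0435,164.9)
E
```

```text
t 9.43 tcp [ 0.5579 -0.1778  0.0448] rpy [-89.   -0.3 164.9] F [ 0.1 -0.8 -2.6] g 0.352
tool d mm [0.5 1.3 0.1] turn u -0.01
```

Call:
{"fn": "drive_tool", "kwargs": {"steps": [[[10,0,0.001,0,0],[10,0,0.001,0,0],[10,0,0.001,0,0]]]}}

```text
time: 9.8
tcp_pos: [0.558, -0.1779, 0.0428]
ee_rot: [-1.553, -0.006, 2.877]
force: [-3.9, 1.1, 11.4]
gripper_width: 0.352
```

Call:
{"fn": "drive_tool", "kwargs": {"steps": [[[42,0,0,0,0],[55,0,0,0,0],[55,0,0,0,0],[55,0,0,0,0]]]}}

```text
time: 10.3
tcp_pos: [0.559, -0.1782, 0.0434]
ee_rot: [-1.553, -0.003, 2.877]
force: [0.2, 0.5, -0.6]
gripper_width: 0.551
```

Call:
{"fn": "drive_tool", "kwargs": {"steps": [[[55,0,-0.02,0,0],[55,0,-0.03,0,0],[55,0,-0.04,0,0],[55,0,-0.02,0,0],[30,0,0,0,0]]]}}

```text
time: 10.92
tcp_pos: [0.5607, -0.1768, 0.1612]
ee_rot: [-1.554, -0.0, 2.877]
force: [0.5, -0.1, -0.3]
gripper_width: 0.355
```

```bash
python3 - <<'E'
from h import *
im=camera("scene")[:,:,::-1];cv2.imwrite("pics/p2.png",cv2.resize(im[130:250,160:290],(650,600),interpolation=cv2.INTER_CUBIC))
x,y=cw(.055,.165);todo(x,y,.145,164.9)
E
```

```text
t 10.97 tcp [ 0.5601 -0.1766  0.1603] rpy [-8.900e+01 -1.000e-01  1.648e+02] F [0.  1.4 0.7] g 0.304
tool d mm [ -44.4   12.8 -141.4] turn u -0.01
```

View pics/p2.png

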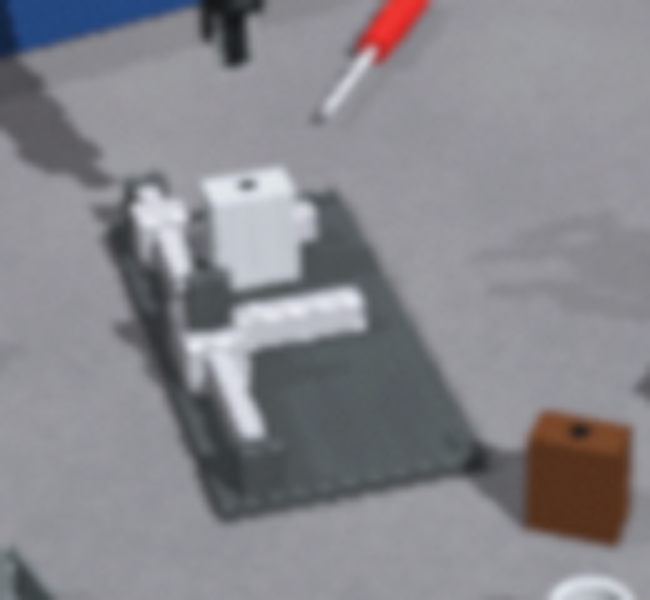

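The block stands upright on the base, in front of the fixed jaw (crop (250,230)). Next the fingers shut and go to the +y side of the tab.

Call:
{"fn": "drive_tool", "kwargs": {"steps": [[[0,-0.012,0,-0.038,0],[0,-0.012,0,-0.038,0],[0,-0.012,0,-0.038,0],[0,-0.008,0,-0.027,0],[0,0,0,0,0],[0,0,0,0,0]]]}}

```text
time: 11.72
tcp_pos: [0.6363, -0.0509, 0.1519]
ee_rot: [-1.549, -0.013, 2.873]
force: [-0.5, -0.3, 0.5]
gripper_width: 0.001
```

```bash
python3 - <<'E'
from h import *
im=camera("scene")[:,:,::-1];cv2.imwrite("pics/p3.png",cv2.resize(im[130:250,160:290],(650,600),interpolation=cv2.INTER_CUBIC))
x,y=cw(.055,.162);todo(x,y,.105,164.9)
E
```

```text
t 11.78 tcp [ 0.6363 -0.0507  0.1519] rpy [-88.8  -0.7 164.6] F [-0.5  0.4  0.3] g -0.002
tool d mm [-4.4 46.9  2.3] turn u -0.05
```

View pics/p3.png

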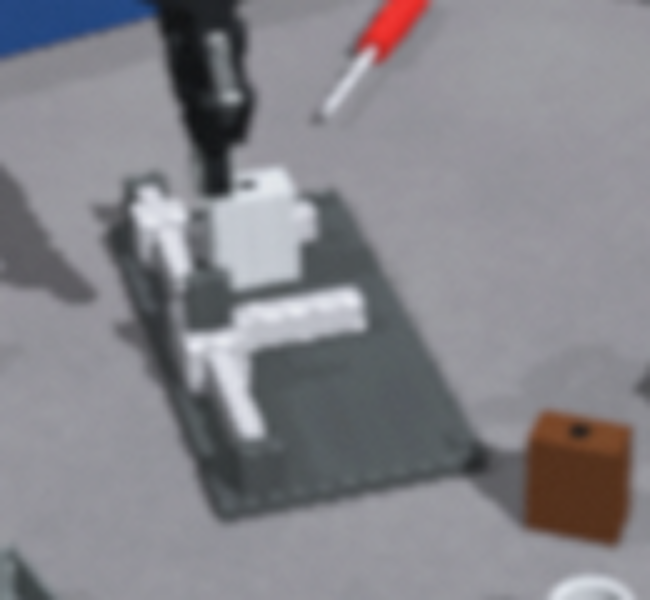

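```bash
python3 - <<'E'
from h import *
for X in [(.042,.135,.083),(.068,.135,.083),(.042,.135,.047)]:
    print(X,np.round((proj("scene",cal2w(q,[X]))[0]-[160,130]+.5)*5))
print(np.round((proj("scene",[[.6363,-.0509,.1519]])[0]-[160,130]+.5)*5))
E
```

```text
(0.042, 0.135, 0.083) [229. 275.]
(0.068, 0.135, 0.083) [182. 283.]
(0.042, 0.135, 0.047) [232. 329.]
[217. 195.]
```

Prediction and image agree: tab at (190–232, 275–329), fingertip at (217,195). I'll go down behind the tab.

Call:
{"fn": "drive_tool", "kwargs": {"steps": [[[0,-0.002,0.02,0,0],[0,-0.002,0.02,0,0],[0,0,0.01,0,0],[0,0,0.0,0,0]]]}}

```text
time: 12.28
tcp_pos: [0.6365, -0.0571, 0.0971]
ee_rot: [-1.547, -0.016, 2.867]
force: [-0.5, -0.9, -0.2]
gripper_width: 0.001
```

```bash
python3 - <<'E'
from h import *
x,y=cw(.055,.162);todo(x,y,.062,164.9)
E
```

```text
t 12.28 tcp [ 0.6365 -0.0571  0.0971] rpy [-88.7  -0.9 164.3] F [-0.5 -0.9 -0.2] g 0.001
tool d mm [-2.5 35.  -3.6] turn u -0.11
```

Call:
{"fn": "drive_tool", "kwargs": {"steps": [[[0,-0.001,0.012,-0.004,-0.1],[0,-0.001,0.012,-0.003,0],[0,0,0.009,0,0],[0,0,0.0,0,0]]]}}

```text
time: 12.78
tcp_pos: [0.6405, -0.0506, 0.0618]
ee_rot: [-1.548, -0.015, 2.879]
force: [-0.4, -0.0, -0.6]
gripper_width: -0.0
```

```bash
python3 - <<'E'
from h import *
x,y=cw(.055,.162);todo(x,y,.062,164.9)
E
```

```text
t 12.78 tcp [ 0.6405 -0.0506  0.0618] rpy [-88.7  -0.9 164.9] F [-0.4 -0.  -0.6] g -0.0
tool d mm [ 0.2 -0.   4.5] turn u 0.01
```

Call:
{"fn": "drive_tool", "kwargs": {"steps": [[[0,0,0,0.004,0],[0,0,0,0.004,0],[0,0,0,0.004,0],[0,0,0,0.004,0],[0,0,0,0.004,0]]]}}

```text
time: 13.4
tcp_pos: [0.636, -0.0708, 0.0636]
ee_rot: [-1.549, -0.013, 2.878]
force: [1.0, 2.6, -2.0]
gripper_width: 0.001
```

```bash
cat >> h.py <<'E'
def cal():
    o=arm.get_obs();c,s=np.cos(q[2]),np.sin(q[2]);d=np.array(o["tcp_pos"][:2])-q[:2];f=np.array(o["force"])
    print("cal xy mm",np.round(1e3*np.array([c*d[0]+s*d[1],-s*d[0]+c*d[1]]),1),"F cal",np.round([c*f[0]+s*f[1],-s*f[0]+c*f[1],f[2]],2))
E
python3 - <<'E'
from h import *
x,y=cw(.055,.10);todo(x,y,.062,164.9);cal()
E
```

```text
t 13.4 tcp [ 0.636  -0.0708  0.0636] rpy [-88.8  -0.7 164.9] F [ 1.   2.6 -2. ] g 0.001
tool d mm [ 1.1  2.6 45.8] turn u 0.0
cal xy mm [ 56.1 145.8] F cal [ 0.32  2.82 -1.96]
```

Call:
{"fn": "drive_tool", "kwargs": {"steps": [[[0,0,0,0.004,0],[0,0,0.0005,0.004,0],[0,0,0,0.004,0],[0,0,0.0005,0.004,0],[0,0,0,0.004,0],[0,0,0.0005,0.004,0],[0,0,0,0.004,0],[0,0,0.0005,0.004,0]]]}}

```text
time: 14.4
tcp_pos: [0.6283, -0.1006, 0.0626]
ee_rot: [-1.553, -0.012, 2.881]
force: [-0.1, 3.5, 2.1]
gripper_width: 0.002
```

```bash
python3 - <<'E'
from h import *
x,y=cw(.055,.087);todo(x,y,.062,164.9);cal()
im=camera("scene")[:,:,::-1];cv2.imwrite("pics/p4.png",cv2.resize(im[150:230,170:250],(600,600),interpolation=cv2.INTER_CUBIC))
E
```

```text
t 14.4 tcp [ 0.6283 -0.1006  0.0626] rpy [-89.   -0.7 165. ] F [-0.1  3.5  2.1] g 0.002
tool d mm [ 1.5  1.1 28. ] turn u 0.02
cal xy mm [ 56.4 115. ] F cal [-1.04  3.31  2.08]
```

View pics/p4.png

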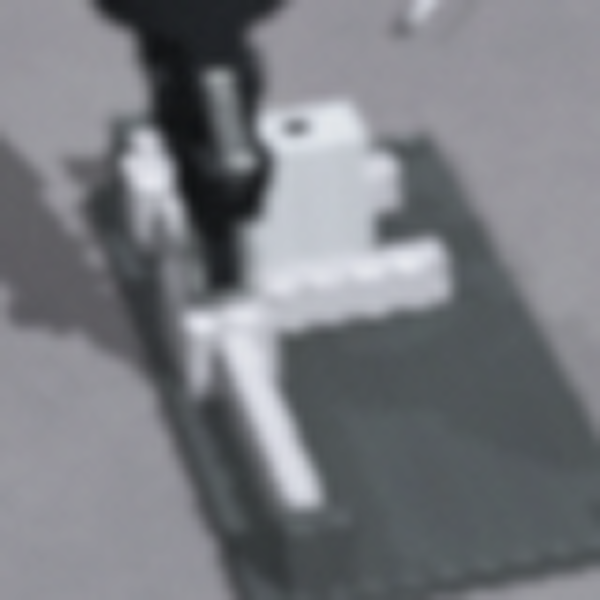

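Call:
{"fn": "drive_tool", "kwargs": {"steps": [[[0,0,0,0.003,0],[0,0,0,0.003,0],[0,0,0,0.003,0],[0,0,0,0.003,0]]]}}

```text
time: 14.95
tcp_pos: [0.6248, -0.1137, 0.0626]
ee_rot: [-1.552, -0.012, 2.88]
force: [1.0, 2.7, 0.6]
gripper_width: -0.002
```

```bash
python3 - <<'E'
from h import *
x,y=cw(.055,.087);todo(x,y,.062,164.9);cal()
im=camera("scene")[:,:,::-1];cv2.imwrite("pics/p5.png",cv2.resize(im[150:230,170:250],(600,600),interpolation=cv2.INTER_CUBIC))
for r in (.03,.035,.04,.05,.06):print(r,np.round((proj("scene",cal2w(q,[(-.039,r+.016,.034),(-.039,r,.034)]))-[170,150]+.5)*7.5).tolist())
E
```

```text
t 14.95 tcp [ 0.6248 -0.1137  0.0626] rpy [-88.9  -0.7 165. ] F [1.  2.7 0.6] g -0.002
tool d mm [ 1.5  0.8 14.5] turn u 0.02
cal xy mm [ 56.4 101.5] F cal [0.25 2.91 0.58]
0.03 [[421.0, 221.0], [411.0, 201.0]]
0.035 [[425.0, 227.0], [414.0, 207.0]]
0.04 [[428.0, 233.0], [418.0, 214.0]]
0.05 [[435.0, 246.0], [424.0, 226.0]]
0.06 [[442.0, 258.0], [431.0, 238.0]]
```

View pics/p5.png

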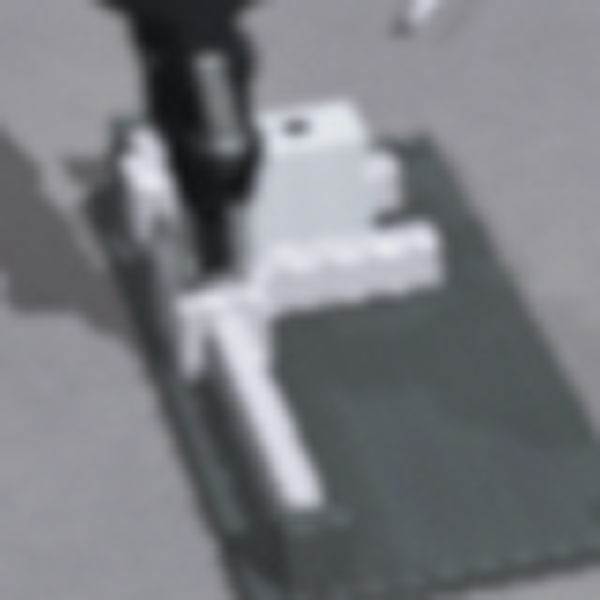

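Call:
{"fn": "drive_tool", "kwargs": {"steps": [[[0,0,0,0.002,0],[0,0,0,0.002,0],[0,0,0,0.002,0],[0,0,0,0.002,0]]]}}

```text
time: 15.5
tcp_pos: [0.6224, -0.1224, 0.0625]
ee_rot: [-1.552, -0.012, 2.88]
force: [1.2, 3.0, -0.2]
gripper_width: -0.002
```

Call:
{"fn": "drive_tool", "kwargs": {"steps": [[[0,0,0,0.0015,0],[0,0,0,0.0015,0],[0,0,0,0.0015,0]]]}}

```text
time: 15.88
tcp_pos: [0.6217, -0.1253, 0.0626]
ee_rot: [-1.554, -0.012, 2.881]
force: [0.9, 4.4, -0.8]
gripper_width: -0.001
```

```bash
python3 - <<'E'
from h import *
cal()
E
```

```text
cal xy mm [56.5 89.5] F cal [-0.3   4.47 -0.78]
```

Call:
{"fn": "drive_tool", "kwargs": {"steps": [[[0,0,0,0.0015,0],[0,0,0,0.0015,0],[0,0,0,0.0015,0]]]}}

```text
time: 16.25
tcp_pos: [0.6211, -0.1271, 0.0626]
ee_rot: [-1.557, -0.012, 2.882]
force: [2.7, 6.7, 0.5]
gripper_width: 0.003
```

```bash
python3 - <<'E'
from h import *
cal()
im=camera("scene")[:,:,::-1];cv2.imwrite("pics/p6.png",cv2.resize(im[150:230,170:250],(600,600),interpolation=cv2.INTER_CUBIC))
E
```

```text
cal xy mm [56.4 87.6] F cal [0.88 7.2  0.52]
```

View pics/p6.png

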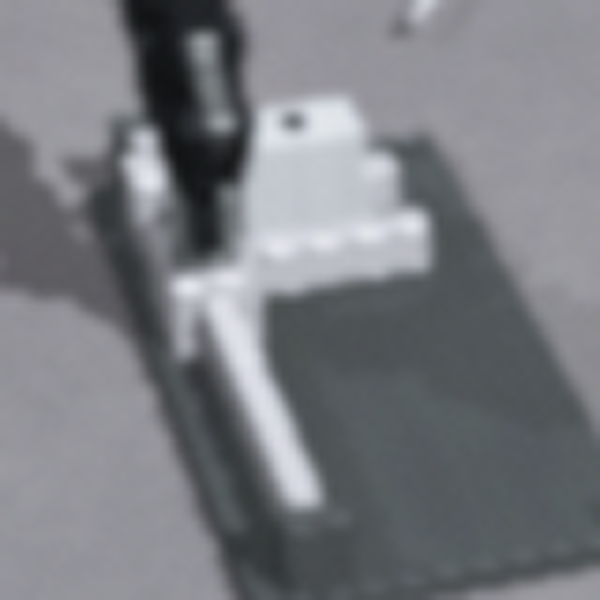

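Call:
{"fn": "drive_tool", "kwargs": {"steps": [[[0,0,0,0.001,0],[0,0,0,0.001,0]]]}}

```text
time: 16.55
tcp_pos: [0.6211, -0.1271, 0.0627]
ee_rot: [-1.559, -0.012, 2.884]
force: [1.9, 4.8, -0.7]
gripper_width: 0.001
```

```bash
python3 - <<'E'
from h import *
cal()
for n,(a,b,c,d) in (("top",(250,350,130,205)),):
    im=camera(n)[:,:,::-1];cv2.imwrite("pics/p7.png",cv2.resize(im[c:d,a:b],(800,600),interpolation=cv2.INTER_CUBIC))
E
```

```text
cal xy mm [56.4 87.6] F cal [ 0.64  5.11 -0.67]
```

View pics/p7.png

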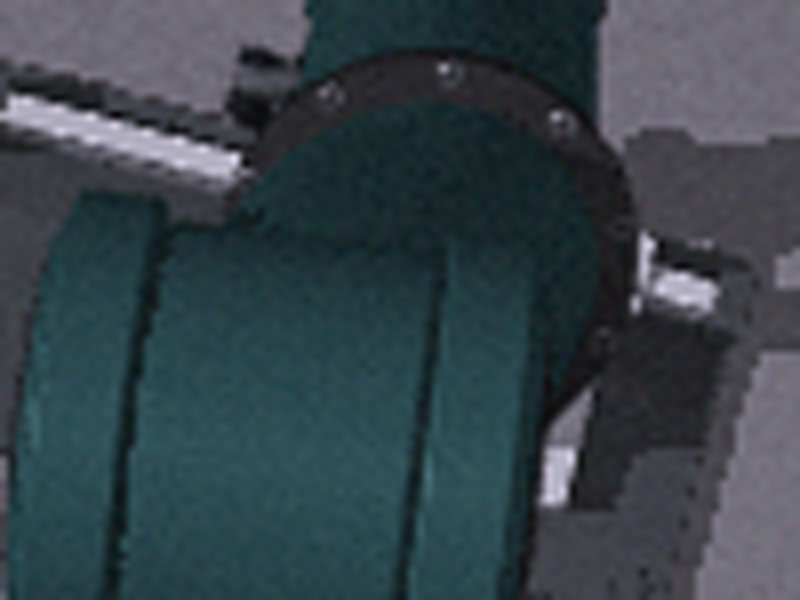

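Progress has stalled at 5 N, which suggests contact. I'll back off and look before pressing further.

Call:
{"fn": "drive_tool", "kwargs": {"steps": [[[0,0,0,-0.005,0],[0,0,-0.01,-0.008,0],[0,0,-0.04,-0.01,0],[0,0,-0.04,-0.03,0],[0,0,-0.02,-0.06,0],[0,0,0,-0.06,0],[0,0,0,-0.06,0],[0,0,0,0,0]]]}}

```text
time: 17.6
tcp_pos: [0.6852, 0.0951, 0.1765]
ee_rot: [-1.55, -0.007, 2.871]
force: [-0.6, 0.1, -0.2]
gripper_width: 0.003
```

```bash
python3 - <<'E'
from h import *
cal()
for n,(a,b,c,d) in (("top",(260,340,140,200)),("scene",(170,250,150,210))):
    im=camera(n);np.save(f"pics/{n}8.npy",im);cv2.imwrite(f"pics/p8{n}.png",cv2.resize(im[c:d,a:b,::-1],(800,600),interpolation=cv2.INTER_NEAREST))
E
```

```text
cal xy mm [ 60.4 318.8] F cal [-0.59 -0.01 -0.19]
```

View pics/p8top.png

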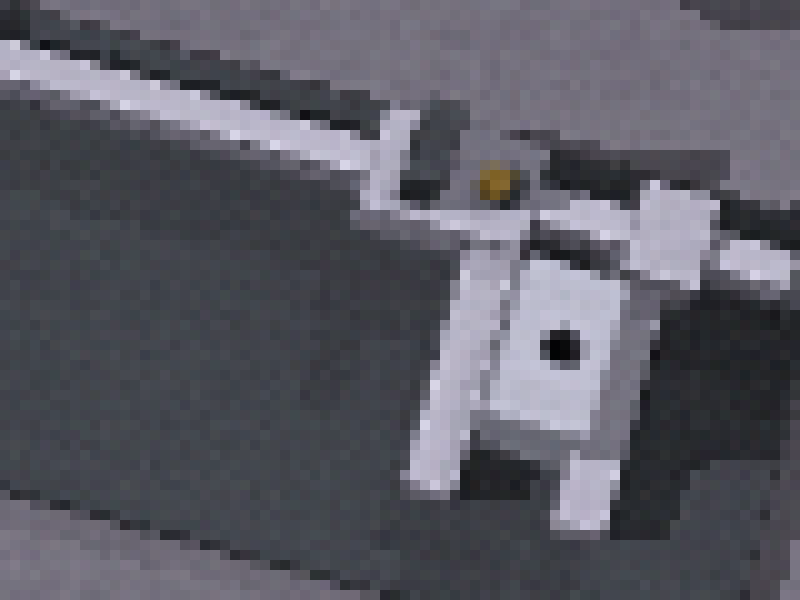

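View pics/p8scene.png

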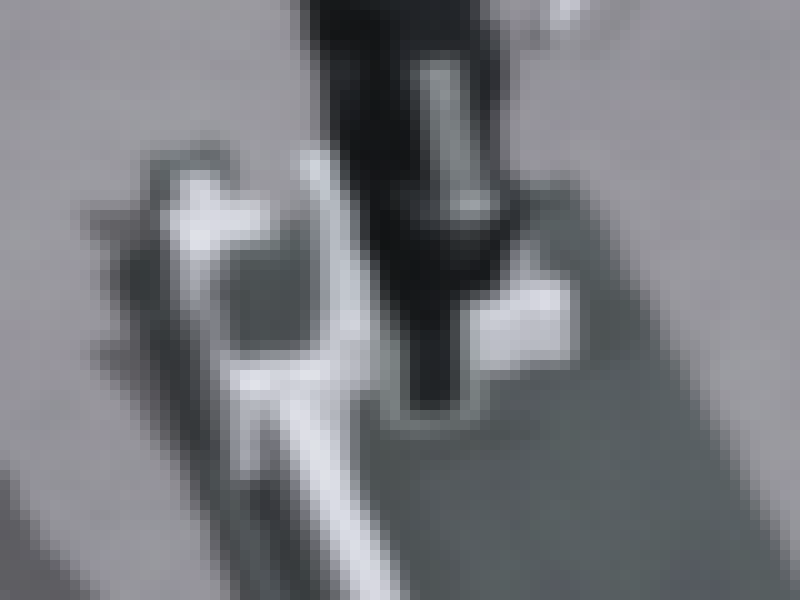

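```bash
cat > meas.py <<'E'
from h import *
from scipy.ndimage import map_coordinates,gaussian_filter1d
from scipy.optimize import least_squares
import sys
def meas(f,r0=.03,W=.0298,bx=.008):
    T=np.load(f).astype(float).mean(2);q0=q.copy()
    lines={"fix_in_tip":((-.037,0,.034),(-.022,0,.034)),"mov_in_tip":((-.037,r0,.034),(-.022,r0,.034)),"mov_out":((-.034,r0+.016,.034),(.030,r0+.016,.034)),
     "blk+y top":((bx-.02,r0,.072),(bx+.02,r0,.072)),"blk-y top":((bx-.02,r0-W,.072),(bx+.02,r0-W,.072)),"blk-x top":((bx-.025,r0-W+.004,.072),(bx-.025,r0-.004,.072)),"blk+x top":((bx+.025,r0-W+.004,.072),(bx+.025,r0-.004,.072)),
     "fix_out":((-.034,-.016,.034),(-.02,-.016,.034))}
    for k,(A,B) in lines.items():
        X=np.linspace(A,B,25);uv=proj("top",cal2w(q0,X));d=uv[-1]-uv[0];d/=np.hypot(*d);n=np.array([-d[1],d[0]])
        t=np.arange(-3,3.01,.1);o=[]
        for p in uv:
            pr=map_coordinates(T,[p[1]+t*n[1],p[0]+t*n[0]],order=1);g=gaussian_filter1d(np.abs(np.gradient(pr)),4);o.append(t[np.argmax(g*np.exp(-(t/3)**2))])
        o=np.array(o);m=np.median(o);ok=abs(o-m)<1;pts=(uv+o[:,None]*n)[ok];z=A[2]
        Wd=np.array([least_squares(lambda xy:proj("top",[xy[0],xy[1],z])[0]-p,[.55,-.1]).x for p in pts])
        C,S=np.cos(q0[2]),np.sin(q0[2]);L=(Wd-q0[:2])@np.array([[C,-S],[S,C]]);ax=0 if abs(A[0]-B[0])<1e-9 else 1
        ff=np.polyfit(L[:,1-ax],L[:,ax],1);print(k,round(1e3*np.median(L[:,ax]),1),"nom",round(1e3*A[ax],1),"slope",round(np.degrees(np.arctan(ff[0])),2)*(1 if ax else -1))
if __name__=="__main__":meas(sys.argv[1])
E
python3 meas.py pics/top8.npy
```

```text
fix_in_tip 3.1 nom 0.0 slope -1.2
mov_in_tip 33.7 nom 30.0 slope -0.35
mov_out 49.7 nom 46.0 slope -0.13
blk+y top 33.9 nom 30.0 slope -0.81
blk-y top 2.3 nom 0.2 slope -0.99
blk-x top -17.9 nom -17.0 slope 2.65
blk+x top 31.8 nom 33.0 slope -1.93
fix_out -13.6 nom -16.0 slope -1.33
```

The block touches both jaws (block faces at 2.3 and 33.9 mm, jaws at about 2.4–3.1 and 33.7 mm), and the jaw is square to within about 0.1°. The block may still be yawed by ~0.8° and the net nip was only about 3–4 N. I'll go back and press to a proper nip, about 8–9 N at the tab including the drag.

```bash
python3 - <<'E'
from h import *
x,y=cw(.055,.104);todo(x,y,.125,164.9)
E
```

```text
t 17.7 tcp [0.6842 0.0867 0.1764] rpy [-88.5  -0.4 164. ] F [ 0.5 -0.9 -1.1] g 0.007
tool d mm [  3.2  56.9 205.1] turn u -0.14
```

Call:
{"fn": "drive_tool", "kwargs": {"steps": [[[0,0,0,0,-0.14],[0,0,0.008,0.04,0],[0,0,0.008,0.045,0],[0,0,0.008,0.045,0],[0,0,0.008,0.045,0],[0,0,0.008,0.02,0],[0,0,0,0,0],[0,0,0,0,0]]]}}

```text
time: 18.7
tcp_pos: [0.6257, -0.1258, 0.1433]
ee_rot: [-1.536, -0.006, 2.858]
force: [-1.0, 0.6, 0.5]
gripper_width: -0.001
```

```bash
python3 - <<'E'
from h import *
x,y=cw(.055,.102);todo(x,y,.063,164.9)
E
```

```text
t 18.7 tcp [ 0.6257 -0.1258  0.1433] rpy [-88.   -0.3 163.7] F [-1.   0.6  0.5] g -0.001
tool d mm [  5.2  79.9 -14.7] turn u -0.19
```

Call:
{"fn": "drive_tool", "kwargs": {"steps": [[[0,0.002,0,-0.008,-0.19],[0,0.002,0,-0.008,0],[0,0,0.0,0,0]]]}}

```text
time: 19.08
tcp_pos: [0.6276, -0.1037, 0.1434]
ee_rot: [-1.538, -0.006, 2.885]
force: [0.3, -0.2, -0.2]
gripper_width: 0.002
```

```bash
python3 - <<'E'
from h import *
cal();x,y=cw(.055,.102);todo(x,y,.063,164.9)
E
```

```text
cal xy mm [ 56.6 111.8] F cal [ 0.34 -0.13 -0.21]
t 19.07 tcp [ 0.6276 -0.1037  0.1434] rpy [-88.1  -0.3 165.3] F [ 0.3 -0.2 -0.2] g 0.002
tool d mm [ 1.2 80.7  7.2] turn u 0.07
```

Call:
{"fn": "drive_tool", "kwargs": {"steps": [[[0,0,0.02,0,0.07],[0,0,0.02,0.0,0],[0,0,0.02,0.0,0],[0,0,0.015,0,0],[0,0,0.0,0,0]]]}}

```text
time: 19.7
tcp_pos: [0.6256, -0.1043, 0.0618]
ee_rot: [-1.538, -0.008, 2.879]
force: [-0.1, -0.4, 0.1]
gripper_width: 0.003
```

```bash
python3 - <<'E'
from h import *
cal();x,y=cw(.055,.090);todo(x,y,.063,164.9)
E
```

```text
cal xy mm [ 54.8 110.7] F cal [-0.02 -0.43  0.1 ]
t 19.7 tcp [ 0.6256 -0.1043  0.0618] rpy [-88.1  -0.5 165. ] F [-0.1 -0.4  0.1] g 0.003
tool d mm [-0.2 -0.5 20.8] turn u 0.01
```

Call:
{"fn": "drive_tool", "kwargs": {"steps": [[[0,0,0,0.006,0],[0,0,0,0.006,0],[0,0,0,0.004,0],[0,0,0,0.003,0],[0,0,0,0.001,0]]]}}

```text
time: 20.32
tcp_pos: [0.6215, -0.1263, 0.0646]
ee_rot: [-1.538, -0.004, 2.878]
force: [0.0, 0.3, 0.7]
gripper_width: 0.004
```

```bash
python3 - <<'E'
from h import *
cal();x,y=cw(.055,.0876);todo(x,y,.063,164.9)
E
```

```text
cal xy mm [56.6 88.5] F cal [-0.07  0.25  0.74]
t 20.32 tcp [ 0.6215 -0.1263  0.0646] rpy [-88.1  -0.2 164.9] F [0.  0.3 0.7] g 0.004
tool d mm [1.6 1.7 0.8] turn u -0.0
```

Call:
{"fn": "drive_tool", "kwargs": {"steps": [[[0,0,0.0005,0.001,0],[0,0,0,0.001,0],[0,0,0,0.001,0]]]}}

```text
time: 20.7
tcp_pos: [0.6214, -0.1273, 0.0644]
ee_rot: [-1.54, -0.004, 2.879]
force: [1.4, 2.9, 1.0]
gripper_width: 0.003
```

Call:
{"fn": "drive_tool", "kwargs": {"steps": [[[0,0,0,0.0013,0],[0,0,0,0.0013,0]]]}}

```text
time: 20.95
tcp_pos: [0.6214, -0.1273, 0.0644]
ee_rot: [-1.543, -0.004, 2.881]
force: [0.5, 3.1, 0.4]
gripper_width: 0.004
```

```bash
python3 - <<'E'
from h import *
cal()
E
```

```text
cal xy mm [56.7 87.5] F cal [-0.38  3.14  0.43]
```

Call:
{"fn": "drive_tool", "kwargs": {"steps": [[[0,0,0,0.0018,0],[0,0,0,0.0018,0]]]}}

```text
time: 21.2
tcp_pos: [0.6213, -0.1273, 0.0645]
ee_rot: [-1.546, -0.004, 2.883]
force: [0.5, 5.8, 1.3]
gripper_width: 0.0
```

Call:
{"fn": "drive_tool", "kwargs": {"steps": [[[0,0,0,0.0022,0],[0,0,0,0.0022,0]]]}}

```text
time: 21.45
tcp_pos: [0.6213, -0.1272, 0.0646]
ee_rot: [-1.551, -0.004, 2.886]
force: [0.3, 6.0, 0.6]
gripper_width: -0.0
```

```bash
python3 - <<'E'
from h import *
cal()
E
```

```text
cal xy mm [56.6 87.5] F cal [-1.3   5.87  0.57]
```

Call:
{"fn": "drive_tool", "kwargs": {"steps": [[[0,0,0,0.003,0],[0,0,0,0.003,0]]]}}

```text
time: 21.7
tcp_pos: [0.6213, -0.1273, 0.0646]
ee_rot: [-1.558, -0.004, 2.89]
force: [1.5, 7.5, 0.5]
gripper_width: 0.002
```

```bash
python3 - <<'E'
from h import *
cal()
E
```

```text
cal xy mm [56.6 87.4] F cal [-0.54  7.64  0.47]
```

Call:
{"fn": "drive_tool", "kwargs": {"steps": [[[0,0,0,0.0033,0],[0,0,0,0.0033,0]]]}}

```text
time: 21.95
tcp_pos: [0.6212, -0.1272, 0.0647]
ee_rot: [-1.565, -0.005, 2.894]
force: [1.2, 6.6, 1.9]
gripper_width: 0.002
```

```bash
python3 - <<'E'
from h import *
cal()
E
```

```text
cal xy mm [56.5 87.5] F cal [-0.53  6.73  1.9 ]
```

Call:
{"fn": "drive_tool", "kwargs": {"steps": [[[0,0,0,0.004,0],[0,0,0,0.004,0]]]}}

```text
time: 22.2
tcp_pos: [0.6212, -0.1272, 0.0649]
ee_rot: [-1.574, -0.005, 2.898]
force: [2.6, 8.3, 1.4]
gripper_width: -0.001
```

```bash
python3 - <<'E'
from h import *
cal()
E
```

```text
cal xy mm [56.5 87.5] F cal [0.36 8.68 1.38]
```

A tab force of 8.7 N less 2.5 N drag gives a nip of about 6 N. I'll withdraw straight back, then up and clear.

Call:
{"fn": "drive_tool", "kwargs": {"steps": [[[0,0,0,-0.005,0],[0,0,0,-0.01,0],[0,0,-0.03,-0.01,0],[0,0,-0.04,-0.03,0],[0,0,-0.03,-0.06,0],[0,-0.02,0,-0.06,0],[0,-0.04,0,-0.05,0],[0,-0.04,0,-0.05,0],[0,0,0,0,0],[0,0,0,0,0]]]}}

```text
time: 23.45
tcp_pos: [0.7838, 0.1056, 0.1632]
ee_rot: [-1.558, -0.005, 2.887]
force: [-0.5, -0.9, -1.2]
gripper_width: -0.003
```

```bash
python3 - <<'E'
from h import *
cal()
for n,(a,b,c,d) in (("top",(260,340,140,200)),("scene",(170,250,150,210))):
    im=camera(n);np.save(f"pics/{n}9.npy",im);cv2.imwrite(f"pics/p9{n}.png",cv2.resize(im[c:d,a:b,::-1],(800,600),interpolation=cv2.INTER_NEAREST))
cv2.imwrite("pics/p9full.png",im[:,:,::-1])
from meas import meas
meas("pics/top9.npy",r0=.033,bx=.007)
E
```

```text
cal xy mm [152.8 354.6] F cal [-0.24 -1.01 -1.23]
fix_in_tip 3.1 nom 0.0 slope -0.9
mov_in_tip 33.9 nom 33.0 slope 0.34
mov_out 50.2 nom 49.0 slope -0.27
blk+y top 34.2 nom 33.0 slope -0.22
blk-y top 2.9 nom 3.2 slope -0.77
blk-x top -18.0 nom -18.0 slope 2.64
blk+x top 31.4 nom 32.0 slope -2.87
fix_out -13.6 nom -16.0 slope -1.4
```

View pics/p9top.png

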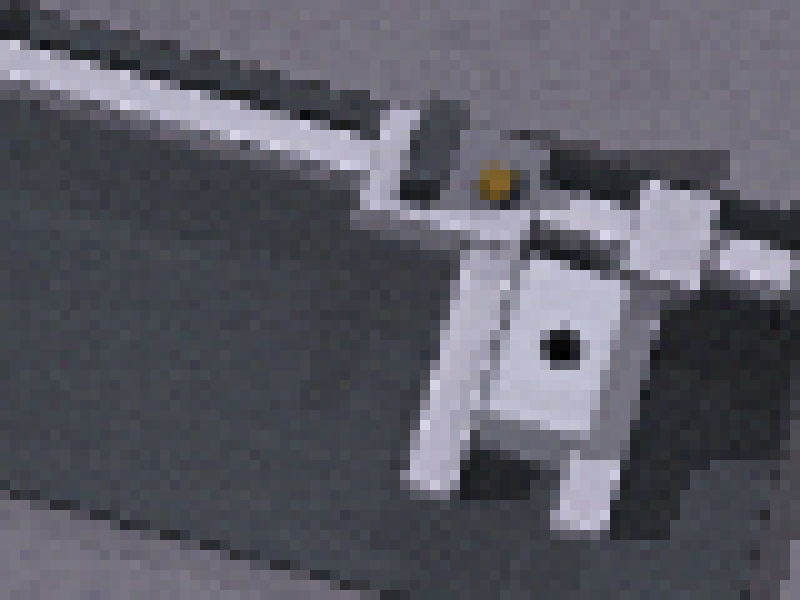

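View pics/p9full.png

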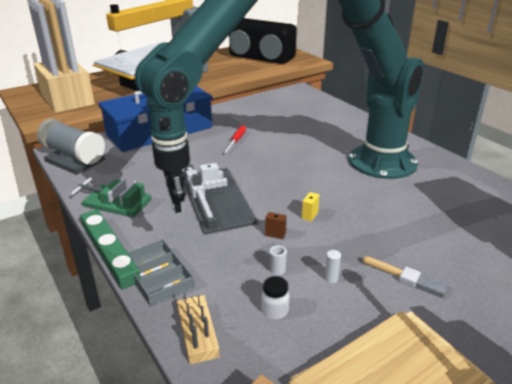

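The close-up shows the block flat between both jaws, with the hole at (565,345), and the picture is unchanged from before the withdrawal. The full view shows the bystanders where they were and the arm clear of everything, so I'm handing in.

```bash
python3 -c "
from rig import arm
print(arm.close_job())"
```

```text
the job is handed in; nothing more can be done
None
```

The silver aluminium block stands on the caliper base with its long side along the jaws, lightly nipped between them. I handed the job in at about 23.5 s with the arm clear of everything. I chose the silver block over its brown and yellow look-alikes.

- **How it was nipped:** I set the block in front of the fixed jaw and pushed the thumb tab with shut fingers. The push peaked at about 8.7 N, or roughly 6 N on the work after the 2.5 N drag. The jaw stopped firmly at the same spot on both pushes.
- **Nip after release:** I could not measure the force left on the block once the fingers let go. With only the carriage's drag holding it, it may have eased to about 2.5 N.
- **Contact:** In the last top picture the block faces are at 2.9 and 34.2 mm, and the jaw faces at about 2.4–3.1 and 33.9 mm, so it touches both jaws within picture accuracy.
- **Squareness:** The moving jaw's long edge shows a tilt of about 0.2–0.3°, within measuring noise. The block's two side edges gave −0.2° and −0.8°, also near the noise, so its squareness is only confirmed to about 0.5–1°.
- **Width:** The checks disagree slightly: about 31 mm from the jaw gap in the picture against 29.8 mm from the gripper opening. Pixel size and calibration could account for that.
- **Bystanders:** They looked unmoved in the final view.

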